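# Check the travel of two handlebar levers

## Robot

A 7-joint arm with a two-finger parallel gripper is mounted at the origin on the work surface. World frame = base frame: x ahead of the robot, y to its left, z up, the work surface at z = 0. Lengths are in m, angles in rad, forces in N, time in s.
With the tool pointing down it reaches from about 0.4 to 0.875 m from the base axis. Payload 19.3 kg.
Tool frame: the origin (TCP) lies between the finger pads; the fingertips stand 17 mm ahead of it and the grasp point (between the pads) lies 2 mm behind it (bot.finger_overhang is the distance from the TCP to the fingertips, in m); z points along the fingers, y is the line along which they close (so a half turn about z gives the same grasp; the last joint's range is limited). The gripper opens to 85 mm and grips with 20 to 120 N. Pads are 22 mm wide; open, the fingers measure 114 mm over their backs; the gripper's body (76 mm by 85 mm) begins 54 mm behind the grasp point. The pads swing forward as they close: fully open they stand 13 mm farther back than shut.
Start: joints at [-1.367, 0.521, -0.036, 1.599, 0.021, 1.021, -0.113], TCP at [0.169, 0.602, 0.21] pointing down, gripper open.
Joint ranges: [-2.91, 2.91], [-0.3, 2.13], [-1.5, 1.42], [0.17, 2.43], [-1.26, 4.41], [0.16, 1.93], [-2.52, 2.52]. Speed limits (rad/s): [1.89, 1.89, 2.39, 2.39, 3.01, 3.01, 3.01].

## Interface

Orientations are given as [roll, pitch, yaw] about the fixed x, y, z axes, in that order (R = Rz(yaw) Ry(pitch) Rx(roll)).
In Python, from workcell import observe, grab_frame, bot gives the robot as it stands.
- The arm moves only by the shell command python3 -m crank 'ROWS' [FORCE]. ROWS is a JSON object of lists of equal length, an entry for each row: "linear": the shift along the world's x, y, z each as a share of 0.25 m, from -1 to 1, a list of three; "delta_rot": the turn, a rotation vector about the world's x, y, z each as a share of 30 degrees, from -1 to 1, a list of three; "fingers": the opening, from -1 (shut) to 1 (fully open). In form: {"linear": [[dx, dy, dz], ...], "delta_rot": [[rx, ry, rz], ...], "fingers": [fingers, ...]}. A call has 1 to 5 rows; each row is the pose to reach, as a shift and turn from the pose commanded when the call began; what a row does not reach only later rows make up. A row lasts 1/10 s, in which the tool goes at most 50 mm and 8.59 degrees, less where a joint would pass 70% of its speed; a pose out of reach is approached as far as the arm can. A call with a number of a shift or a turn outside -1 to 1 is refused whole. A call with a gripper value outside its range is refused whole. The fingers move at their own pace and stop on an object; FORCE is the grip in N (left out, the last holds). Time passes only in rows, so rows that repeat a pose let the fingers close. It gives the time, the measured TCP pose, the force, the opening and the grip force at its end, in the units of the state.
- observe(): the state, without advancing time (a new reading comes with each control period).
- grab_frame(name): name is "scene" or "top"; returns a dict with "image" (384x512x3 uint8, red, green, blue), "mtx" (3x3 intrinsics, pixels), "xyz" and "orientation" of the camera in the world. Camera axes: x right, y down, z forward; pixel columns grow to the right and rows downward; lengths in m; the calibration is good to about 2 mm. A picture is of the moment at which its call begins. There is no depth.
- bot.job_done(): hands the job in; it is judged then, once.
The state is a dict: "clock": time; "qpos": joint angles; "qd": joint speeds; "joint_efforts": joint torques, N m; "position": TCP position; "tool_rot": TCP orientation; "force": force on the tool from outside, world axes, zero at the start; "moment": the same for the moment, N m; "grip_width": finger opening in m; "finger_force": force on a finger pad.
Only numpy, scipy, OpenCV 4.12 (cv2) and the standard library are available. Lean on these libraries where they do the work, as an engineer would, in place of code of your own. Each camera call takes 0.05 s, during which the arm holds its last target. There are 200 camera calls.

## Task

Check both hand levers of the handlebar controller for travel: with the backs of the fingers press the long lever in towards its bar until it comes up against its stop, hold it there for two seconds and let it spring right back out, then do the same with the short lever. Press one lever at a time and do not force it against its stop; grip nothing, keep the fingers off the bars, leave the other things on the bench where they are, and finish clear of everything.

Things in the scene. Friction and masses are not known exactly. Their poses are not given: they have to be found in the camera images.
- long_stand: Grey base plate 120 x 210 x 12 mm, bolted down, with a bar on two posts and the long lever. Origin: centre of the plate's underside. +x level, from lever to bar: the way to press (away from the robot, turned up to 0.45 rad); y along the bar. Upright lever pivot at x -6, y -78, z 105 mm, held by a black clamp; blade runs from it to +y, on the robot's side of the bar. Nothing is above z 125 mm.
- short_stand: Grey base plate 120 x 210 x 12 mm, bolted down, with a bar on two posts and the short lever. Origin: centre of the plate's underside. +x level, from lever to bar: the way to press (away from the robot, turned up to 0.45 rad); y along the bar. Upright lever pivot at x -6, y +78, z 105 mm, held by a black clamp; blade runs from it to -y, on the robot's side of the bar. Nothing is above z 125 mm.
- long_press (a point): Point on the outer face (away from the bar, towards the robot) of the long lever, at half its height, 125 mm from the pivot: the place to press; moves with the lever. The lever is a plain aluminium blade, 165 mm from pivot to tip, 10 mm thick, 16 mm high, with a 20 mm ball at the tip.
- short_press (a point): Point on the outer face (away from the bar, towards the robot) of the short lever, at half its height, 80 mm from the pivot: the place to press; moves with the lever. The lever is a plain aluminium blade, 105 mm from pivot to tip, 10 mm thick, 16 mm high, with a 20 mm ball at the tip.
- long_lever (a joint): Angle of the long lever about its upright pivot: 0 sprung out at rest, grows as it is pressed towards the bar, 0.30 rad at its hard stop, where the blade is parallel to the bar with a gap of about 14 mm (no room for a finger). A spring returns it to 0; at the press point it takes about 2 N to start and 6 N to reach the stop.
- short_lever (a joint): Angle of the short lever about its upright pivot: 0 sprung out at rest, grows as it is pressed towards the bar, 0.36 rad at its hard stop, where the blade is parallel to the bar with a gap of about 14 mm (no room for a finger). A spring returns it to 0; at the press point it takes about 2 N to start and 6 N to reach the stop.
- long_bar: Fixed handlebar beside the long lever: steel tube 22 mm thick, 216 mm long along y, with a black ribbed rubber grip 32 mm thick. Origin: on its axis, half-way along, at x = +30, z = 105 mm of its stand. Rigid, not to be touched.
- short_bar: Fixed handlebar beside the short lever: steel tube 22 mm thick, 216 mm long along y, with a black ribbed rubber grip 32 mm thick. Origin: on its axis, half-way along, at x = +30, z = 105 mm of its stand. Rigid, not to be touched.
- spool: Bystander: loose blue plastic solder spool, 54 mm across, 42 mm high, standing on the bench. Origin: centre of its underside.
- meter: Bystander: loose yellow multimeter lying flat, 75 x 145 x 34 mm (with its dial 41 mm high). Origin: centre of its underside, long side along y.
- driver: Bystander: loose screwdriver lying on the bench, about 200 mm long, along its own x.
- jar: Bystander: loose small lidded parts jar, 56 mm across, 65 mm high, standing on the bench. Origin: centre of its underside.
There are look-alikes about, which are no part of the job. Leave any pink look-alike of the short_stand alone. What is shaped like the long_stand but purple is not meant.

How it is judged:
On the way, in this order (a step that is already met when the one before it is completed fails the run):
1. the fingers hold the long lever against its stop, the short one being out (value of joint long_lever above 0.28 rad and contact force between the fingers and long_stand above 1 N and value of joint short_lever below 0.04 rad), for 1.5 s.
2. the long lever is back out (value of joint long_lever below 0.03 rad), for 0.1 s.
3. the fingers hold the short lever against its stop, the long one being out (value of joint short_lever above 0.335 rad and contact force between the fingers and short_stand above 1 N and value of joint long_lever below 0.04 rad), for 1.5 s.
At the end, for the whole second after the job is handed in: Both levers are back out at rest (within 0.03 rad), each having been held at its stop (long above 0.28 rad, short above 0.335 rad) for at least 1.5 s by the fingers, the long one first; the loose things are within 15 mm of where they were (value of joint each of long_lever, short_lever below 0.03 rad and distance of each of spool, meter, driver, jar from where it was at the start of the episode below 0.015 m); the robot touches nothing.
It fails at once if a lever or stand is pushed with more than 40 N (contact force between the fingers and long_stand above 40 N or contact force between the fingers and short_stand above 40 N).
It fails at once if both levers are pressed at once (value of joint each of long_lever, short_lever above 0.1 rad).
It fails at once if the fingers touch or grip a bar (contact force between the fingers and long_bar above 2 N or contact force between the fingers and short_bar above 2 N).
It fails at once if a loose thing is lifted or shifted (distance of any of spool, meter, driver, jar from where it was at the start of the episode above 0.015 m).
It also fails if it takes over 64 s, if anything falls off the work surface, if the arm or the gripper's body presses on something with over 40 N, if the wrist force passes 120 N, or if a joint passes its speed limit or range.

## Working session

There is one attempt and no reset: what is moved stays moved. The work goes in short steps, Python scripts to look and compute and a shell command to move; the robot and the scene stay as the last step left them, time stands still between calls to the robot, and variables do not carry over. Pictures are saved under pics/ and viewed, at most 10 in all, crops included, and the job is handed in when it is done.

```bash
mkdir -p pics
python3 - <<'E'
from workcell import observe, grab_frame, bot
import cv2,numpy as np
for n in("scene","top"):
    f=grab_frame(n); cv2.imwrite(f"pics/{n}0.png",f["image"][:,:,::-1]); print(n,f["mtx"],f["xyz"],f["orientation"])
print(observe())
E
```

```text
scene [[407.88730835   0.         252.30777298]
 [  0.         407.88730835 193.05622811]
 [  0.           0.           1.        ]] [ 1.06422893 -0.37204165  0.98159082] [-2.50215966 -0.00255782  0.94965993]
top [[467.39094749   0.         259.80512284]
 [  0.         467.39094749 197.41707901]
 [  0.           0.           1.        ]] [ 0.45234524 -0.01592593  1.34698388] [-3.07491827  0.02658652 -1.58318778]
{'clock': 0.1, 'qpos': array([-1.36720211,  0.5219811 , -0.03635811,  1.5999295 ,  0.0212208 ,
        1.02107771, -0.11280512]), 'qd': array([-0.00107856, -0.00099004, -0.00170924, -0.00214576,  0.00126327,
        0.00100976,  0.00071803]), 'joint_efforts': array([ 3.00561624e-03, -9.28469181e+01,  1.98343568e+00, -3.70527291e+01,
        1.80712889e-02,  5.25792857e-03, -6.10457937e-05]), 'position': array([0.16892884, 0.60141648, 0.20957401]), 'tool_rot': array([-3.14058522e+00,  7.15628067e-05,  2.86781947e+00]), 'force': array([ 0.59404997,  0.15983167, -0.7291637 ]), 'moment': array([-0.0258511 , -0.01164265,  0.00872566]), 'finger_force': 0.0, 'grip_width': 0.0858870810972296}
```

View pics/top0.png

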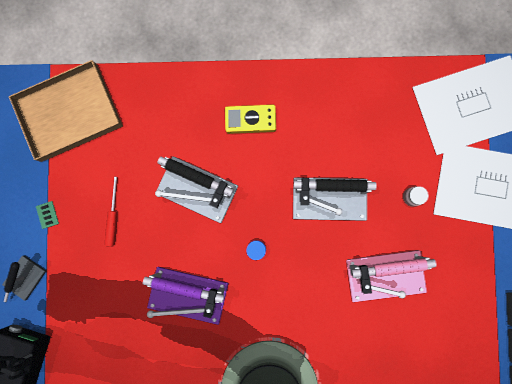

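View pics/scene0.png

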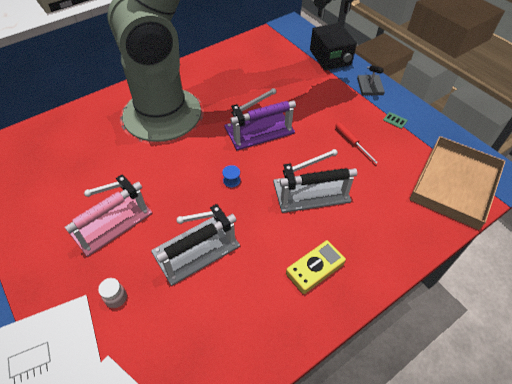

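The candidates in the top view are:
- Grey stand at (196,190), clamp at its right (-y) end, long blade: this fits long_stand.
- Grey stand at (331,198), clamp at its left (+y) end, short blade: this fits short_stand.
- Purple stand at (187,293) and pink stand at (388,275): these are the look-alikes to leave alone.

I'll confirm with a crop.

```bash
cat > h.py <<'E'
import cv2,numpy as np
from scipy.spatial.transform import Rotation as R
from workcell import observe, grab_frame, bot
def ray(f,uv,z):
    d=R.from_euler('xyz',f["orientation"]).as_matrix()@np.linalg.inv(f["mtx"])@np.array([*uv,1.])
    c=np.array(f["xyz"]); return c+d*(z-c[2])/d[2]
def proj(f,p):
    q=f["mtx"]@R.from_euler('xyz',f["orientation"]).as_matrix().T@(np.array(p)-f["xyz"]); return q[:2]/q[2]
E
python3 - <<'E'
from h import *
f=grab_frame("top"); im=f["image"][:,:,::-1].copy(); cv2.imwrite("pics/t1.png",im)
c=cv2.resize(im[145:230,145:385],None,fx=3.33,fy=3.33,interpolation=cv2.INTER_CUBIC); cv2.imwrite("pics/crop1.png",c)
hsv=cv2.cvtColor(im,cv2.COLOR_BGR2HSV)
for name,(x0,x1) in dict(long=(150,242),short=(286,382)).items():
    s=hsv[150:228,x0:x1]
    blk=((s[...,2]<60)).astype(np.uint8)
    n,l,st,ce=cv2.connectedComponentsWithStats(blk)
    for i in range(1,n):
        if st[i,4]>30:
            ys,xs=np.nonzero(l==i); print(name,"dark",st[i],cv2.minAreaRect(np.c_[xs+x0,ys+150].astype(np.float32)))
    g=((s[...,1]<70)&(s[...,2]>100)).astype(np.uint8)
    k,_=cv2.findContours(g,0,2); 
    h=cv2.convexHull(np.vstack(k))[:,0]+[x0,150]; print(name,cv2.approxPolyDP(h,2,True)[:,0].tolist())
E
```

```text
long dark [ 15   9  49  30 575] ((188.84274291992188, 172.96913146972656), (49.84468078613281, 11.794572830200195), 24.102235794067383)
long dark [ 63  31  15  27 108] ((218.72413635253906, 193.68963623046875), (8.541985511779785, 25.997346878051758), 21.801406860351562)
long [[160, 157], [174, 157], [237, 185], [221, 222], [155, 194]]
short dark [ 14  28  10  27 121] ((304.4390563964844, 190.85279846191406), (8.834633827209473, 26.147666931152344), 4.085616588592529)
short dark [ 30  29  51  13 583] ((341.0, 185.0), (12.0, 50.0), 90.0)
short [[375, 183], [365, 220], [293, 218], [294, 178], [366, 179]]
```

View pics/crop1.png

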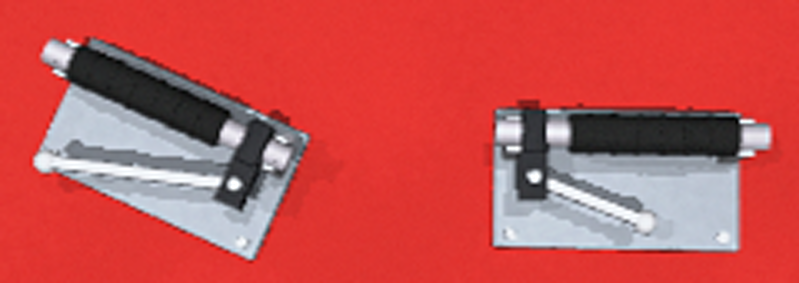

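The crop shows both grey stands. The long one has its pivot screw at about (215.6,200.3) and ball at (157.6,193). The short one has its pivot at (305.7,197.9) and ball at (339.6,211.4). The clamp ends and blade lengths match the description.

Run:
```python
from h import *
f=grab_frame("top")
D=dict(long=dict(piv=(215.6,200.3),ball=(157.6,193),c=[(220.7,222.8),(237.5,185.5),(171.4,156.4)],grip=(188.84,172.97),s=-1,L=.165,a=.30,r=.125),
 short=dict(piv=(305.7,197.9),ball=(339.6,211.4),c=[(366.6,219.8),(293.3,218.9),(294.2,177.4)],grip=(341,185),s=1,L=.105,a=.36,r=.08))
for n,d in D.items():
    C=[ray(f,c,.012)[:2] for c in d['c']]
    o=(C[0]+C[2])/2
    print(n,"sides",np.linalg.norm(C[0]-C[1]),np.linalg.norm(C[1]-C[2]))
    u=(C[1]-C[0]) if n=='long' else (C[2]-C[1]); v=(C[2]-C[1]) if n=='long' else (C[1]-C[0])
    print(" yaw from plate x,y",np.arctan2(u[1],u[0]),np.arctan2(v[1],v[0])-np.pi/2)
    p=ray(f,d['piv'],.122)[:2]; b=ray(f,d['ball'],.112)[:2]
    bl=b-p; print(" lever len",np.linalg.norm(bl), "ball",b)
    yl=np.arctan2(bl[1],bl[0])  # blade direction: long: +y rotated by +a (toward -x); short: -y rotated by -a
    yaw2=(yl-np.pi/2-d['a']) if n=='long' else (yl+np.pi/2+d['a'])
    print(" yaw from lever",yaw2)
    yaw=(np.arctan2(v[1],v[0])-np.pi/2)
    X=np.array([np.cos(yaw),np.sin(yaw)]);Y=np.array([-X[1],X[0]])
    pp=o+X*-.006+Y*.078*d['s']; print(" origin",o,"pivot plate",pp,"pivot screw",p)
    g=ray(f,d['grip'],.112)[:2]; print(" grip in stand",(g-o)@X,(g-o)@Y)
for n,uv,z in(("spool",(256,250),.042),("meter",(250,118),.04),("jar",(416,195),.065)): print(n,ray(f,uv,z))
s=observe(); print(s['position'],s['tool_rot'],s['grip_width'],bot.finger_overhang)
```

```text
long sides 0.11715230078989139 0.20995192749248748
 yaw from plate x,y -0.43247468822850876 -0.42948720211296654
 lever len 0.15775163218438407 ball [0.55090356 0.28832732]
 yaw from lever -0.4417974104893207
 origin [0.56768973 0.20211488] pivot plate [0.5297551  0.13369731] pivot screw [0.52860967 0.13215895]
 grip in stand 0.03137842941391676 0.017051528892984617
short sides 0.20765483872940624 0.11888698074878955
 yaw from plate x,y -0.03882425054187362 -0.02522998343884586
 lever len 0.09614193092774855 ball [ 0.49538245 -0.19371601]
 yaw from lever -0.02618653370029944
 origin [ 0.53603234 -0.18233978] pivot plate [ 0.53200198 -0.10421324] pivot screw [ 0.53159513 -0.10465472]
 grip in stand 0.029450715686631875 -0.01597515454289616
spool [0.39364558 0.03008627 0.042     ]
meter [0.76628338 0.04277513 0.04      ]
jar [ 0.53896311 -0.40896747  0.065     ]
[0.16894968 0.60150801 0.20975158] [-3.14089196e+00  4.82128578e-05  2.86782619e+00] 0.08567860618310678 0.017
```

```bash
for i in 1 ; do python3 -m crank '{"linear":[[0.324,-0.318,0],[0.324,-0.318,0],[0.324,-0.318,0],[0.324,-0.318,0]],"delta_rot":[[0,0,-0.826],[0,0,-0.826],[0,0,-0.826],[0,0,-0.826]],"fingers":[-1,-1,-1,-1]}' 20
python3 -m crank '{"linear":[[0.324,-0.318,0],[0.324,-0.318,0],[0.324,-0.318,0],[0.324,-0.318,0]],"delta_rot":[[0,0,-0.826],[0,0,-0.826],[0,0,-0.826],[0,0,-0.826]],"fingers":[-1,-1,-1,-1]}'; done
python3 -c "
from h import *
print(observe()['qpos'])"
```

```text
clock: 0.6
position: [0.2521, 0.5205, 0.2103]
tool_rot: [3.141, 0.001, 2.428]
force: [-0.3, 0.9, -0.1]
grip_width: 0.028
finger_force: 0.0
clock: 1.0
position: [0.3321, 0.4419, 0.2101]
tool_rot: [3.141, 0.0, 2.0]
force: [-1.0, 0.8, -0.0]
grip_width: -0.0
finger_force: 0.0
[-1.18724117  0.41359376  0.20673458  1.80164251 -0.10196281  0.93669596
 -0.50816744]
```

```bash
python3 -m crank '{"linear":[[0.324,-0.318,0],[0.324,-0.318,0],[0.324,-0.318,0],[0.324,-0.318,0]],"delta_rot":[[0,0,-0.826],[0,0,-0.826],[0,0,-0.826],[0,0,-0.826]],"fingers":[-1,-1,-1,-1]}'
python3 -m crank '{"linear":[[0.324,-0.318,0],[0.324,-0.318,0],[0.324,-0.318,0],[0.324,-0.318,0],[0.324,-0.318,0]],"delta_rot":[[0,0,-0.826],[0,0,-0.826],[0,0,-0.826],[0,0,-0.826],[0,0,-0.826]],"fingers":[-1,-1,-1,-1,-1]}'
python3 -c "
from h import *
s=observe();print(s['qpos'],s['position'],s['tool_rot'],s['force'])"
```

```text
clock: 1.4
position: [0.4126, 0.3631, 0.21]
tool_rot: [3.141, 0.0, 1.57]
force: [-1.0, 0.2, 0.1]
grip_width: 0.0001
finger_force: 0.0
clock: 1.9
position: [0.4916, 0.2861, 0.2096]
tool_rot: [-3.14, 0.0, 1.147]
force: [0.2, -0.1, 0.2]
grip_width: -0.0001
finger_force: 0.0
[-0.95419041  0.46899226  0.45354646  1.76919776 -0.24519335  0.96013871
 -0.82491728] [0.49162348 0.2861029  0.20963901] [-3.14044862e+00  1.64448815e-04  1.14725458e+00] [ 0.18553232 -0.09987495  0.24365248]
```

```bash
python3 -m crank '{"linear":[[0.005,-0.012,-0.2],[0.005,-0.012,-0.35],[0.005,-0.012,-0.428],[0.005,-0.012,-0.428],[0.005,-0.012,-0.428]],"delta_rot":[[0,0,0],[0,0,0],[0,0,0],[0,0,0],[0,0,0]],"fingers":[-1,-1,-1,-1,-1]}'
python3 - <<'E'
from h import *
for n in("scene","top"):
    f=grab_frame(n);p=proj(f,observe()['position']).astype(int);print(n,p)
    if n=="scene":
        c=f["image"][110:230,230:390,::-1]; cv2.imwrite("pics/c2.png",cv2.resize(c,None,fx=4,fy=4,interpolation=cv2.INTER_CUBIC))
print(observe()['position'],observe()['force'])
E
```

```text
clock: 2.4
position: [0.4936, 0.2823, 0.1036]
tool_rot: [-3.141, -0.0, 1.143]
force: [0.2, 0.2, 1.5]
grip_width: 0.0001
finger_force: 0.0
scene [319 141]
top [160 214]
[0.49443165 0.281975   0.10445299] [-0.29620169 -0.11419061  0.10371197]
```

View pics/c2.png

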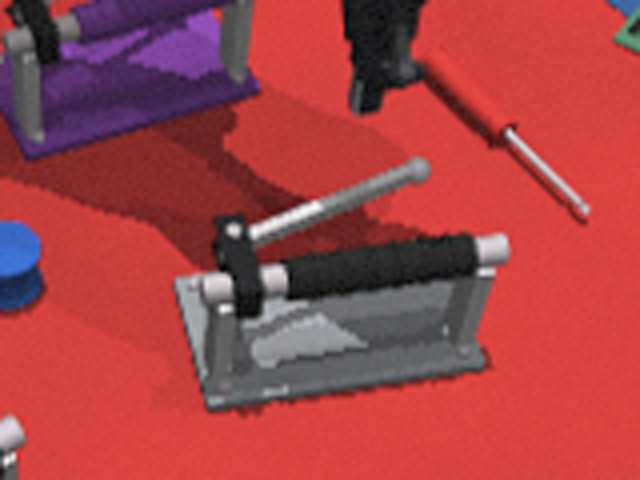

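The picture shows the closed fingers on the robot side of the long blade, near its outer half, at crop (365,95), clear of everything. Now I'll press along the stand's +x.

```bash
python3 -m crank '{"linear":[[0.036,-0.017,0],[0.073,-0.034,0],[0.109,-0.05,0],[0.127,-0.059,0],[0.127,-0.059,0]],"delta_rot":[[0,0,0],[0,0,0],[0,0,0],[0,0,0],[0,0,0]],"fingers":[-1,-1,-1,-1,-1]}'
python3 -m crank '{"linear":[[0.018,-0.008,0],[0.036,-0.017,0],[0.054,-0.025,0],[0.073,-0.034,0],[0.073,-0.034,0]],"delta_rot":[[0,0,0],[0,0,0],[0,0,0],[0,0,0],[0,0,0]],"fingers":[-1,-1,-1,-1,-1]}'
```

```text
clock: 3.0
position: [0.5269, 0.2652, 0.1031]
tool_rot: [3.141, 0.0, 1.137]
force: [0.3, 0.1, -0.2]
grip_width: 0.0
finger_force: 0.0
clock: 3.5
position: [0.5449, 0.2569, 0.1031]
tool_rot: [3.141, 0.0, 1.137]
force: [-1.0, 1.0, -0.7]
grip_width: -0.0002
finger_force: 0.0
```

```bash
python3 -m crank '{"linear":[[0.01,-0.005,0],[0.02,-0.009,0],[0.029,-0.013,0],[0.029,-0.013,0],[0.029,-0.013,0]],"delta_rot":[[0,0,0],[0,0,0],[0,0,0],[0,0,0],[0,0,0]],"fingers":[-1,-1,-1,-1,-1]}'
python3 - <<'E'
from h import *
f=grab_frame("scene")
c=f["image"][120:220,240:370,::-1]; cv2.imwrite("pics/c3.png",cv2.resize(c,None,fx=5,fy=5,interpolation=cv2.INTER_CUBIC))
E
```

```text
clock: 4.0
position: [0.5515, 0.2542, 0.1031]
tool_rot: [-3.141, 0.0, 1.138]
force: [0.2, -0.8, -0.0]
grip_width: 0.0001
finger_force: 0.0
```

View pics/c3.png

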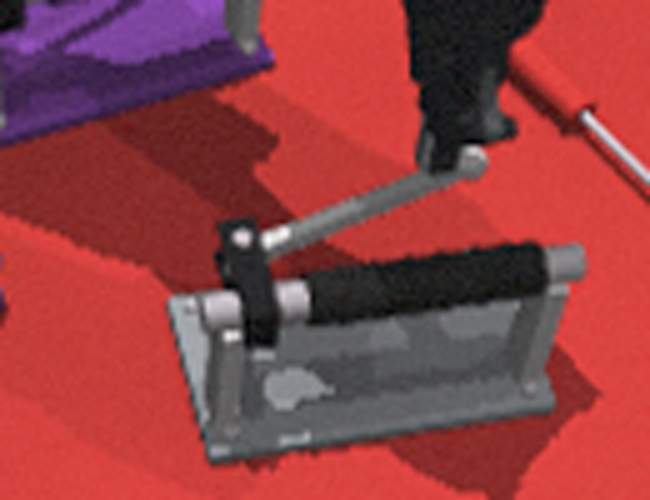

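Run:
```python
from h import *
s=observe();p=s['position']
for n in("scene","top"):
    f=grab_frame(n)
    print(n,"pivot",proj(f,[.529,.133,.12]),"tcp",proj(f,p),"tip",proj(f,p-[0,0,.017]))
    if n=="top": c=f["image"][150:250,130:260,::-1]; cv2.imwrite("pics/c4.png",cv2.resize(c,None,fx=5,fy=5,interpolation=cv2.INTER_CUBIC))
print(s['force'],s['position'])
```

```text
scene pivot [287.43206856 167.41932704] tcp [324.92332545 157.36474124] tip [324.07270739 161.26618915]
top pivot [215.37283296 200.20258703] tcp [171.04455279 192.88402246] tip [172.39461919 193.36076328]
[-0.02288083  0.92280749 -0.21784189] [0.55140532 0.25422866 0.10306517]
```

View pics/c4.png

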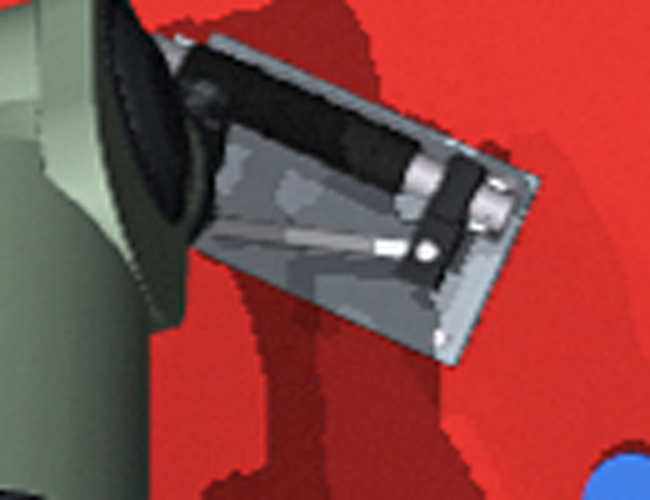

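The top view shows the blade still at its rest angle, though the TCP should already have pressed it. The fingertips also look higher than projected in the scene view. I'll back off and measure the tip.

```bash
python3 -m crank '{"linear":[[-0.1,0.045,0],[-0.2,0.09,0],[-0.24,0.11,0],[-0.24,0.11,0],[-0.24,0.11,0]],"delta_rot":[[0,0,0],[0,0,0],[0,0,0],[0,0,0],[0,0,0]],"fingers":[-1,-1,-1,-1,-1]}'
python3 - <<'E'
from h import *
p=observe()['position'];f=grab_frame("scene");im=f["image"][:,:,::-1]
a=R.from_euler('xyz',observe()['tool_rot']).as_matrix()
S=8;x0,y0=280,85
c=cv2.resize(im[y0:y0+75,x0:x0+95],None,fx=S,fy=S,interpolation=cv2.INTER_CUBIC)
c=cv2.convertScaleAbs(c,alpha=1.8,beta=20)
for d in(-.056,-.03,0,.017):
    u=(proj(f,p+a@[0,0,d])-[x0,y0]+.5)*S; print(d,u); cv2.circle(c,tuple(int(i) for i in u),3,(0,255,0),-1)
for y in(-.0145,.0145):
    u=(proj(f,p+a@[0,y,.017])-[x0,y0]+.5)*S; cv2.circle(c,tuple(int(i) for i in u),3,(255,255,0),-1)
cv2.imwrite("pics/c5.png",c); print(p)
E
```

```text
clock: 4.65
position: [0.4923, 0.2816, 0.1033]
tool_rot: [3.141, -0.0, 1.138]
force: [1.4, -0.3, 0.6]
grip_width: -0.0001
finger_force: 0.0
-0.056 [333.00841753 343.12046942]
-0.03 [323.17556873 395.10244223]
0 [312.25119706 452.85481925]
0.017 [306.25146406 484.57278464]
[0.49225698 0.28155292 0.10333595]
```

View pics/c5.png

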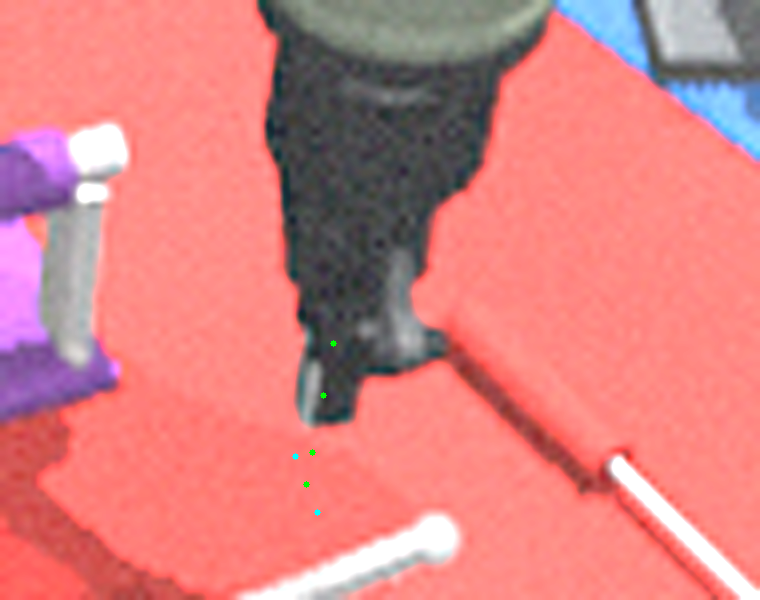

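The whole hand shows about 7.7 px higher in the scene view than the nominal tip projection, which is roughly 33 mm in z. In the top view it lines up horizontally. So the fingertips passed above the blade. I'll lower by 28 mm, which keeps the nominal body clear, and track the lever angle numerically from its ball.

```bash
cat >> h.py <<'E'
def lever(which,save=None):
    "lever angle from the ball seen in the scene camera"
    P,yaw,L,s=dict(long=([.529,.133],-.432,.165,1),short=([.532,-.104],-.027,.105,-1))[which]
    f=grab_frame("scene");im=f["image"];hsv=cv2.cvtColor(im,cv2.COLOR_RGB2HSV)
    m=((hsv[...,1]<70)&(hsv[...,2]>95)).astype(np.uint8)*255
    d=cv2.distanceTransform(m,cv2.DIST_L2,3); out=[]
    for a in np.arange(-.1,.5,.02):
        t=yaw+s*(np.pi/2-0)+s*((.30 if s>0 else .36)-a)
        u=proj(f,[P[0]+L*np.cos(t),P[1]+L*np.sin(t),.107]); x,y=u.round().astype(int)
        out.append((round(float(a),2),x,y,round(float(cv2.GaussianBlur(d,(5,5),1)[y,x]),1)))
    if save: cv2.imwrite(save,im[:,:,::-1])
    return out
E
python3 -m crank '{"linear":[[0,0,-0.06],[0,0,-0.112],[0,0,-0.112],[0,0,-0.112]],"delta_rot":[[0,0,0],[0,0,0],[0,0,0],[0,0,0]],"fingers":[-1,-1,-1,-1]}'
python3 - <<'E'
from h import *
print([(o[0],o[3]) for o in lever("long","pics/r.png")])
print([o[:3] for o in lever("long")][::5])
print([(o[0],o[3]) for o in lever("short")])
E
```

```text
clock: 5.1
position: [0.4918, 0.2812, 0.0749]
tool_rot: [-3.141, 0.001, 1.137]
force: [-0.1, -0.3, 0.7]
grip_width: -0.0
finger_force: 0.0
[(-0.1, 0.0), (-0.08, 0.0), (-0.06, 0.0), (-0.04, 0.2), (-0.02, 0.2), (0.0, 0.4), (0.02, 0.2), (0.04, 0.2), (0.06, 0.0), (0.08, 0.0), (0.1, 0.0), (0.12, 0.0), (0.14, 0.0), (0.16, 0.0), (0.18, 0.0), (0.2, 0.0), (0.22, 0.0), (0.24, 0.0), (0.26, 0.0), (0.28, 0.0), (0.3, 0.0), (0.32, 0.0), (0.34, 0.0), (0.36, 0.0), (0.38, 0.0), (0.4, 0.0), (0.42, 0.0), (0.44, 0.0), (0.46, 0.0), (0.48, 0.0)]
[(-0.1, np.int64(332), np.int64(146)), (0.0, np.int64(336), np.int64(150)), (0.1, np.int64(339), np.int64(154)), (0.2, np.int64(342), np.int64(158)), (0.3, np.int64(344), np.int64(162)), (0.4, np.int64(345), np.int64(167))]
[(-0.1, 0.0), (-0.08, 0.0), (-0.06, 0.0), (-0.04, 0.0), (-0.02, 0.0), (0.0, 0.0), (0.02, 0.0), (0.04, 0.0), (0.06, 0.1), (0.08, 0.0), (0.1, 0.0), (0.12, 0.0), (0.14, 0.0), (0.16, 0.0), (0.18, 0.0), (0.2, 0.0), (0.22, 0.0), (0.24, 0.0), (0.26, 0.0), (0.28, 0.0), (0.3, 0.0), (0.32, 0.0), (0.34, 0.0), (0.36, 0.0), (0.38, 0.0), (0.4, 0.3), (0.42, 0.3), (0.44, 0.8), (0.46, 1.6), (0.48, 1.6)]
```

```bash
sed -i 's/    d=cv2.distanceTransform.*/    d=255-cv2.GaussianBlur(hsv[...,1],(3,3),0.8); out=[]/; s/cv2.GaussianBlur(d,(5,5),1)\[y,x\]),1)/d[y,x]))/' h.py
python3 -m crank '{"linear":[[0.036,-0.017,0],[0.073,-0.034,0],[0.109,-0.05,0],[0.127,-0.059,0],[0.127,-0.059,0]],"delta_rot":[[0,0,0],[0,0,0],[0,0,0],[0,0,0],[0,0,0]],"fingers":[-1,-1,-1,-1,-1]}'
python3 -m crank '{"linear":[[0.018,-0.008,0],[0.036,-0.017,0],[0.036,-0.017,0],[0.036,-0.017,0]],"delta_rot":[[0,0,0],[0,0,0],[0,0,0],[0,0,0]],"fingers":[-1,-1,-1,-1]}'
python3 - <<'E'
from h import *
print([(o[0],o[3]) for o in lever("long","pics/r.png")])
s=observe();print(s['force'])
E
```

```text
clock: 5.75
position: [0.5241, 0.2662, 0.075]
tool_rot: [3.141, 0.0, 1.137]
force: [0.7, -0.1, 0.0]
grip_width: 0.0001
finger_force: 0.0
clock: 6.15
position: [0.532, 0.2628, 0.075]
tool_rot: [-3.141, 0.0, 1.138]
force: [-2.4, 0.4, -0.2]
grip_width: 0.0
finger_force: 1.2
[(-0.1, 245), (-0.08, 243), (-0.06, 226), (-0.04, 154), (-0.02, 154), (0.0, 126), (0.02, 149), (0.04, 149), (0.06, 152), (0.08, 181), (0.1, 101), (0.12, 74), (0.14, 74), (0.16, 76), (0.18, 75), (0.2, 75), (0.22, 75), (0.24, 77), (0.26, 77), (0.28, 76), (0.3, 76), (0.32, 76), (0.34, 76), (0.36, 75), (0.38, 74), (0.4, 80), (0.42, 80), (0.44, 108), (0.46, 167), (0.48, 215)]
[-2.31073834  0.56712302  0.50033605]
```

Contact, with 2.4 N opposing the press. I'll continue to the stop.

```bash
python3 -m crank '{"linear":[[0.015,-0.007,0],[0.029,-0.013,0],[0.044,-0.02,0],[0.058,-0.027,0],[0.058,-0.027,0]],"delta_rot":[[0,0,0],[0,0,0],[0,0,0],[0,0,0],[0,0,0]],"fingers":[-1,-1,-1,-1,-1]}'
python3 -m crank '{"linear":[[0.007,-0.003,0],[0.015,-0.007,0],[0.022,-0.01,0],[0.022,-0.01,0]],"delta_rot":[[0,0,0],[0,0,0],[0,0,0],[0,0,0]],"fingers":[-1,-1,-1,-1]}'
python3 - <<'E'
from h import *
print([(o[0],o[3]) for o in lever("long","pics/r.png")])
s=observe();print(s['force'],s['position'])
E
```

```text
clock: 6.7
position: [0.5472, 0.2557, 0.0751]
tool_rot: [3.141, -0.0, 1.137]
force: [-3.9, 3.3, -0.2]
grip_width: 0.0
finger_force: 2.1
clock: 7.1
position: [0.5522, 0.2536, 0.075]
tool_rot: [-3.141, -0.0, 1.138]
force: [-3.1, 4.9, -0.2]
grip_width: -0.0003
finger_force: 2.4
[(-0.1, 222), (-0.08, 229), (-0.06, 238), (-0.04, 243), (-0.02, 243), (0.0, 243), (0.02, 244), (0.04, 244), (0.06, 231), (0.08, 224), (0.1, 160), (0.12, 93), (0.14, 93), (0.16, 92), (0.18, 149), (0.2, 157), (0.22, 193), (0.24, 119), (0.26, 119), (0.28, 111), (0.3, 76), (0.32, 75), (0.34, 75), (0.36, 76), (0.38, 75), (0.4, 77), (0.42, 78), (0.44, 108), (0.46, 170), (0.48, 215)]
[-3.71556659  3.81914074 -0.07521925] [0.55214906 0.25369198 0.07505972]
```

```bash
python3 -m crank '{"linear":[[0.007,-0.003,0],[0.015,-0.007,0],[0.022,-0.01,0],[0.022,-0.01,0]],"delta_rot":[[0,0,0],[0,0,0],[0,0,0],[0,0,0]],"fingers":[-1,-1,-1,-1]}'
python3 -m crank '{"linear":[[0.004,-0.002,0],[0.007,-0.003,0],[0.007,-0.003,0]],"delta_rot":[[0,0,0],[0,0,0],[0,0,0]],"fingers":[-1,-1,-1]}'
python3 - <<'E'
from h import *
print([(o[0],o[3]) for o in lever("long","pics/r.png")][13:])
s=observe();print(s['force'],s['position'])
E
```

```text
clock: 7.55
position: [0.5577, 0.2514, 0.0751]
tool_rot: [-3.141, -0.0, 1.138]
force: [-4.5, 6.3, -0.5]
grip_width: 0.0003
finger_force: 2.7
clock: 7.85
position: [0.5593, 0.2508, 0.0751]
tool_rot: [-3.141, -0.0, 1.138]
force: [-3.0, 5.3, -0.4]
grip_width: 0.0002
finger_force: 2.8
[(0.16, 154), (0.18, 98), (0.2, 81), (0.22, 123), (0.24, 144), (0.26, 144), (0.28, 191), (0.3, 136), (0.32, 133), (0.34, 111), (0.36, 75), (0.38, 75), (0.4, 80), (0.42, 78), (0.44, 106), (0.46, 168), (0.48, 217)]
[-3.84467931  5.44605259 -0.1790155 ] [0.55924992 0.25079398 0.07506556]
```

```bash
python3 -m crank '{"linear":[[0.004,-0.002,0],[0.007,-0.003,0],[0.007,-0.003,0]],"delta_rot":[[0,0,0],[0,0,0],[0,0,0]],"fingers":[-1,-1,-1]}'
python3 - <<'E'
from h import *
print([(o[0],o[3]) for o in lever("long","pics/r.png")][13:])
f=grab_frame("scene");im=f["image"][120:220,240:370,::-1]; cv2.imwrite("pics/c6.png",cv2.resize(im,None,fx=6,fy=6,interpolation=cv2.INTER_CUBIC))
s=observe();print(s['force'],s['position'])
E
```

```text
clock: 8.2
position: [0.561, 0.25, 0.0751]
tool_rot: [-3.141, -0.0, 1.138]
force: [-3.2, 5.8, 0.6]
grip_width: 0.0002
finger_force: 3.0
[(0.16, 160), (0.18, 125), (0.2, 78), (0.22, 91), (0.24, 111), (0.26, 111), (0.28, 168), (0.3, 154), (0.32, 181), (0.34, 168), (0.36, 82), (0.38, 75), (0.4, 80), (0.42, 80), (0.44, 110), (0.46, 175), (0.48, 229)]
[-3.69253011  6.25089254  0.13936002] [0.56096752 0.25010262 0.07506387]
```

View pics/c6.png

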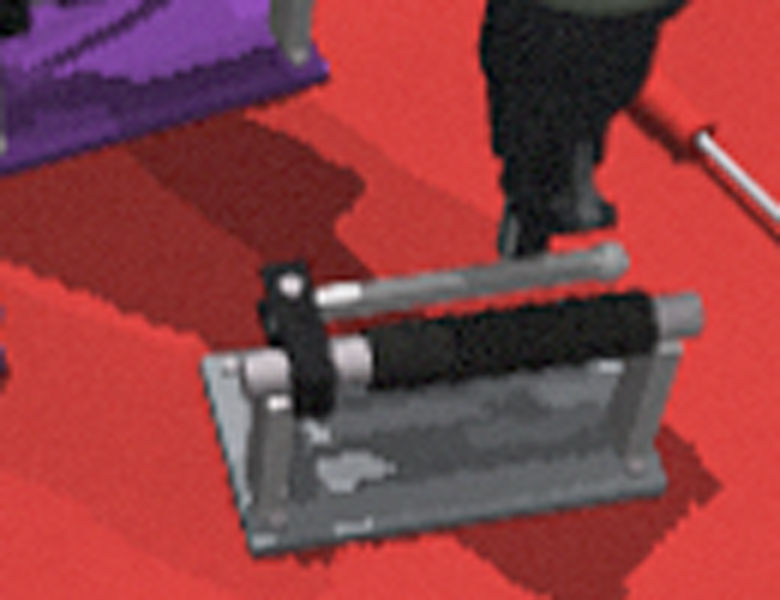

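The blade is now almost parallel to the bar and the fingers are behind it, off the bar. I'll take 2 mm steps until the force jumps.

```bash
python3 -m crank '{"linear":[[0.004,-0.002,0],[0.007,-0.003,0],[0.007,-0.003,0]],"delta_rot":[[0,0,0],[0,0,0],[0,0,0]],"fingers":[-1,-1,-1]}'|grep -E "pos|^force"
python3 -m crank '{"linear":[[0.004,-0.002,0],[0.007,-0.003,0],[0.007,-0.003,0]],"delta_rot":[[0,0,0],[0,0,0],[0,0,0]],"fingers":[-1,-1,-1]}' |grep -E "pos|^force"
```

```text
position: [0.5624, 0.2495, 0.075]
force: [-6.0, 6.7, 1.8]
position: [0.5629, 0.2493, 0.0749]
force: [-13.3, 8.8, 7.0]
```

Stop reached, as the force jumped to about 16 N. I'll ease off slightly and hold.

```bash
python3 -m crank '{"linear":[[-0.002,0.001,0],[-0.002,0.001,0],[-0.002,0.001,0],[-0.002,0.001,0],[-0.002,0.001,0]],"delta_rot":[[0,0,0],[0,0,0],[0,0,0],[0,0,0],[0,0,0]],"fingers":[-1,-1,-1,-1,-1]}'|grep -E "clock|pos|^force"
python3 -m crank '{"linear":[[0,0,0],[0,0,0],[0,0,0],[0,0,0],[0,0,0]],"delta_rot":[[0,0,0],[0,0,0],[0,0,0],[0,0,0],[0,0,0]],"fingers":[-1,-1,-1,-1,-1]}'|grep -E "clock|pos|^force"
python3 -m crank '{"linear":[[0,0,0],[0,0,0],[0,0,0],[0,0,0],[0,0,0]],"delta_rot":[[0,0,0],[0,0,0],[0,0,0],[0,0,0],[0,0,0]],"fingers":[-1,-1,-1,-1,-1]}'|grep -E "clock|pos|^force"
python3 -m crank '{"linear":[[0,0,0],[0,0,0],[0,0,0],[0,0,0],[0,0,0]],"delta_rot":[[0,0,0],[0,0,0],[0,0,0],[0,0,0],[0,0,0]],"fingers":[-1,-1,-1,-1,-1]}'|grep -E "clock|pos|^force"
python3 - <<'E'
from h import *
print([(o[0],o[3]) for o in lever("long")][13:])
E
```

```text
clock: 9.4
position: [0.5628, 0.2493, 0.0749]
force: [-11.4, 7.6, 4.6]
clock: 9.9
position: [0.5628, 0.2493, 0.0749]
force: [-10.3, 8.0, 3.9]
clock: 10.4
position: [0.5628, 0.2493, 0.075]
force: [-10.8, 7.7, 3.8]
clock: 10.9
position: [0.5628, 0.2493, 0.0749]
force: [-11.3, 7.6, 5.4]
[(0.16, 183), (0.18, 154), (0.2, 92), (0.22, 83), (0.24, 98), (0.26, 98), (0.28, 156), (0.3, 155), (0.32, 187), (0.34, 190), (0.36, 97), (0.38, 83), (0.4, 79), (0.42, 76), (0.44, 99), (0.46, 160), (0.48, 223)]
```

Held for more than 2 s at the stop. Release, check the spring-back and lift.

```bash
python3 -m crank '{"linear":[[-0.04,0.018,0],[-0.09,0.042,0],[-0.15,0.07,0],[-0.22,0.1,0],[-0.272,0.126,0]],"delta_rot":[[0,0,0],[0,0,0],[0,0,0],[0,0,0],[0,0,0]],"fingers":[-1,-1,-1,-1,-1]}'|grep -E "clock|pos|^force"
python3 -m crank '{"linear":[[0,0,0],[0,0,0.15],[0,0,0.3],[0,0,0.48],[0,0,0.48]],"delta_rot":[[0,0,0],[0,0,0],[0,0,0],[0,0,0],[0,0,0]],"fingers":[-1,-1,-1,-1,-1]}'|grep -E "clock|pos|^force"
python3 - <<'E'
from h import *
print([(o[0],o[3]) for o in lever("long")])
f=grab_frame("top")
for uv in((352,271),(404,294),(349,262)):print(ray(f,uv,.105))
E
```

```text
clock: 11.45
position: [0.4951, 0.2804, 0.0753]
force: [0.7, 0.1, 0.1]
clock: 11.95
position: [0.4991, 0.2804, 0.2005]
force: [1.1, -0.2, 0.1]
[(-0.1, 74), (-0.08, 74), (-0.06, 98), (-0.04, 150), (-0.02, 150), (0.0, 168), (0.02, 141), (0.04, 141), (0.06, 91), (0.08, 86), (0.1, 73), (0.12, 74), (0.14, 74), (0.16, 73), (0.18, 73), (0.2, 76), (0.22, 77), (0.24, 77), (0.26, 77), (0.28, 76), (0.3, 75), (0.32, 76), (0.34, 76), (0.36, 77), (0.38, 76), (0.4, 80), (0.42, 79), (0.44, 106), (0.46, 169), (0.48, 220)]
[ 0.33887632 -0.22339937  0.105     ]
[ 0.27807572 -0.35677444  0.105     ]
[ 0.36239492 -0.21615527  0.105     ]
```

The long lever is back at 0. Now over to the short stand.

```bash
python3 -m crank '{"linear":[[-0.06,-0.906,0],[-0.06,-0.906,0],[-0.06,-0.906,0],[-0.06,-0.906,0],[-0.06,-0.906,0]],"delta_rot":[[0,0,0.387],[0,0,0.387],[0,0,0.387],[0,0,0.387],[0,0,0.387]],"fingers":[-1,-1,-1,-1,-1]}'|grep -E "clock|pos|rot|^force"
python3 -m crank '{"linear":[[-0.06,-0.906,0],[-0.06,-0.906,0],[-0.06,-0.906,0],[-0.06,-0.906,0],[-0.06,-0.906,0]],"delta_rot":[[0,0,0.387],[0,0,0.387],[0,0,0.387],[0,0,0.387],[0,0,0.387]],"fingers":[-1,-1,-1,-1,-1]}'|grep -E "clock|pos|rot|^force"
python3 -m crank '{"linear":[[0,0,0],[0,0,0]],"delta_rot":[[0,0,0],[0,0,0]],"fingers":[-1,-1]}'|grep -E "clock|pos|rot|^force"
```

```text
clock: 12.55
position: [0.4803, 0.049, 0.1944]
tool_rot: [-3.141, 0.001, 1.337]
force: [0.7, 0.1, -0.2]
clock: 13.05
position: [0.4649, -0.1769, 0.1943]
tool_rot: [-3.14, 0.001, 1.54]
force: [1.0, 1.2, -0.3]
clock: 13.25
position: [0.4657, -0.1737, 0.1942]
tool_rot: [-3.14, -0.0, 1.541]
force: [0.5, 1.5, -0.2]
```

```bash
python3 -m crank '{"linear":[[0,0,-0.15],[0,0,-0.3],[0,0,-0.42],[0,0,-0.476],[0,0,-0.476]],"delta_rot":[[0,0,0],[0,0,0],[0,0,0],[0,0,0],[0,0,0]],"fingers":[-1,-1,-1,-1,-1]}'|grep -E "clock|pos|rot|^force"
python3 - <<'E'
from h import *
print([o for o in lever("short")][5:])
f=grab_frame("scene");im=f["image"][170:290,140:270,::-1]; cv2.imwrite("pics/c7.png",cv2.resize(im,None,fx=5,fy=5,interpolation=cv2.INTER_CUBIC))
s=observe();print(s['force'],s['position'])
E
```

```text
clock: 13.75
position: [0.4651, -0.1717, 0.074]
tool_rot: [-3.138, -0.001, 1.545]
force: [-0.1, -0.4, 0.7]
[(0.0, np.int64(175), np.int64(220), 85), (0.02, np.int64(175), np.int64(221), 82), (0.04, np.int64(175), np.int64(221), 82), (0.06, np.int64(176), np.int64(222), 100), (0.08, np.int64(176), np.int64(223), 80), (0.1, np.int64(176), np.int64(223), 80), (0.12, np.int64(176), np.int64(224), 76), (0.14, np.int64(176), np.int64(225), 75), (0.16, np.int64(177), np.int64(225), 77), (0.18, np.int64(177), np.int64(226), 75), (0.2, np.int64(177), np.int64(227), 78), (0.22, np.int64(177), np.int64(227), 78), (0.24, np.int64(178), np.int64(228), 79), (0.26, np.int64(178), np.int64(229), 75), (0.28, np.int64(178), np.int64(229), 75), (0.3, np.int64(179), np.int64(230), 78), (0.32, np.int64(179), np.int64(230), 78), (0.34, np.int64(179), np.int64(231), 77), (0.36, np.int64(180), np.int64(232), 82), (0.38, np.int64(180), np.int64(232), 82), (0.4, np.int64(181), np.int64(233), 138), (0.42, np.int64(181), np.int64(233), 138), (0.44, np.int64(181), np.int64(234), 204), (0.46, np.int64(182), np.int64(235), 240), (0.48, np.int64(182), np.int64(235), 240)]
[-0.04925792  0.25270241  0.01570504] [ 0.46636473 -0.17257568  0.07620677]
```

View pics/c7.png

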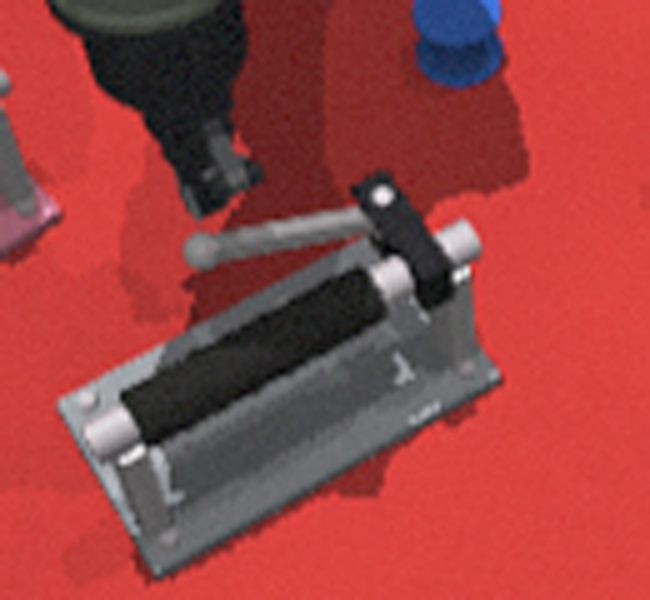

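The short lever is at rest, with its ball at image (180,220). The closed fingers are on its robot side at crop (205,200), in line with the outer part of the blade. Now I'll press.

```bash
sed -i 's/; x,y=u.round/; u[0]+=5*(s<0); x,y=u.round/' h.py
python3 -m crank '{"linear":[[0.03,-0.001,0],[0.06,-0.002,0],[0.08,-0.002,0],[0.08,-0.002,0],[0.08,-0.002,0]],"delta_rot":[[0,0,0],[0,0,0],[0,0,0],[0,0,0],[0,0,0]],"fingers":[-1,-1,-1,-1,-1]}'|grep -E "clock|pos|rot|^force"
python3 -m crank '{"linear":[[0.016,0,0],[0.032,-0.001,0],[0.04,-0.001,0],[0.04,-0.001,0]],"delta_rot":[[0,0,0],[0,0,0],[0,0,0],[0,0,0]],"fingers":[-1,-1,-1,-1]}'|grep -E "clock|pos|rot|^force"
python3 -c "
from h import *
print([(o[0],o[3]) for o in lever('short')][::2])"
```

```text
clock: 14.35
position: [0.4862, -0.1736, 0.0762]
tool_rot: [-3.141, -0.0, 1.543]
force: [-1.2, 2.2, 1.8]
clock: 14.75
position: [0.4963, -0.1742, 0.076]
tool_rot: [-3.141, 0.0, 1.543]
force: [-4.8, -2.1, -0.5]
[(-0.1, 96), (-0.06, 83), (-0.02, 75), (0.02, 106), (0.06, 192), (0.1, 239), (0.14, 250), (0.18, 250), (0.22, 248), (0.26, 124), (0.3, 75), (0.34, 103), (0.38, 202), (0.42, 239), (0.46, 243)]
```

```bash
python3 -m crank '{"linear":[[0.012,0,0],[0.024,-0.001,0],[0.036,-0.001,0],[0.036,-0.001,0]],"delta_rot":[[0,0,0],[0,0,0],[0,0,0],[0,0,0]],"fingers":[-1,-1,-1,-1]}'|grep -E "clock|pos|^force"
python3 -m crank '{"linear":[[0.006,0,0],[0.008,0,0],[0.008,0,0]],"delta_rot":[[0,0,0],[0,0,0],[0,0,0]],"fingers":[-1,-1,-1]}'|grep -E "clock|pos|^force"
python3 -c "
from h import *
print([(o[0],o[3]) for o in lever('short')][::2])"
```

```text
clock: 15.2
position: [0.5051, -0.1745, 0.076]
force: [-7.4, -2.0, 0.5]
clock: 15.5
position: [0.5067, -0.1747, 0.076]
force: [-5.7, -3.3, 0.1]
[(-0.1, 76), (-0.06, 77), (-0.02, 77), (0.02, 75), (0.06, 74), (0.1, 72), (0.14, 111), (0.18, 207), (0.22, 245), (0.26, 250), (0.3, 249), (0.34, 248), (0.38, 246), (0.42, 243), (0.46, 241)]
```

```bash
python3 -m crank '{"linear":[[0.006,0,0],[0.008,0,0],[0.008,0,0]],"delta_rot":[[0,0,0],[0,0,0],[0,0,0]],"fingers":[-1,-1,-1]}'|grep -E "clock|pos|^force"
python3 -m crank '{"linear":[[0.006,0,0],[0.008,0,0],[0.008,0,0]],"delta_rot":[[0,0,0],[0,0,0],[0,0,0]],"fingers":[-1,-1,-1]}'|grep -E "clock|pos|^force"
```

```text
clock: 15.85
position: [0.5087, -0.1748, 0.076]
force: [-6.6, -3.1, 0.2]
clock: 16.15
position: [0.5102, -0.1748, 0.0759]
force: [-9.6, -4.0, 2.6]
```

```bash
python3 -m crank '{"linear":[[0.004,0,0],[0.004,0,0],[0.004,0,0]],"delta_rot":[[0,0,0],[0,0,0],[0,0,0]],"fingers":[-1,-1,-1]}'|grep -E "clock|pos|^force"
python3 - <<'E'
from h import *
print([(o[0],o[3]) for o in lever('short')])
f=grab_frame("scene");im=f["image"][170:290,140:270,::-1]; cv2.imwrite("pics/c8.png",cv2.resize(im,None,fx=5,fy=5,interpolation=cv2.INTER_CUBIC))
E
```

```text
clock: 16.45
position: [0.5104, -0.1748, 0.0759]
force: [-14.5, -2.8, 5.8]
[(-0.1, 76), (-0.08, 76), (-0.06, 75), (-0.04, 75), (-0.02, 75), (0.0, 76), (0.02, 75), (0.04, 75), (0.06, 75), (0.08, 74), (0.1, 74), (0.12, 75), (0.14, 74), (0.16, 75), (0.18, 97), (0.2, 158), (0.22, 158), (0.24, 236), (0.26, 249), (0.28, 249), (0.3, 249), (0.32, 249), (0.34, 249), (0.36, 248), (0.38, 248), (0.4, 247), (0.42, 247), (0.44, 245), (0.46, 241), (0.48, 241)]
```

View pics/c8.png

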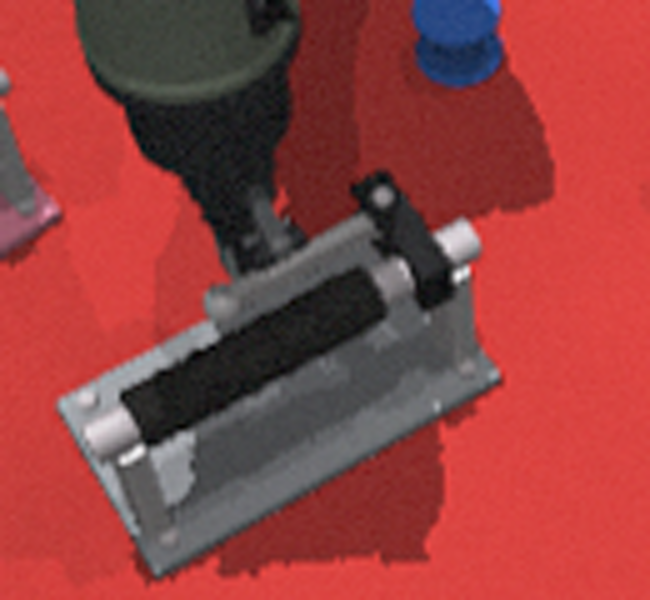

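The blade lies parallel to the bar and the fingers are off the bar. The force jumped to 15 N while the finger hardly moved, so it is at the stop. I'll hold.

```bash
python3 -m crank '{"linear":[[0,0,0],[0,0,0],[0,0,0],[0,0,0],[0,0,0]],"delta_rot":[[0,0,0],[0,0,0],[0,0,0],[0,0,0],[0,0,0]],"fingers":[-1,-1,-1,-1,-1]}'|grep -E "clock|pos|^force"
python3 -m crank '{"linear":[[0,0,0],[0,0,0],[0,0,0],[0,0,0],[0,0,0]],"delta_rot":[[0,0,0],[0,0,0],[0,0,0],[0,0,0],[0,0,0]],"fingers":[-1,-1,-1,-1,-1]}'|grep -E "clock|pos|^force"
python3 -m crank '{"linear":[[0,0,0],[0,0,0],[0,0,0],[0,0,0],[0,0,0]],"delta_rot":[[0,0,0],[0,0,0],[0,0,0],[0,0,0],[0,0,0]],"fingers":[-1,-1,-1,-1,-1]}'|grep -E "clock|pos|^force"
python3 -m crank '{"linear":[[0,0,0],[0,0,0],[0,0,0],[0,0,0],[0,0,0]],"delta_rot":[[0,0,0],[0,0,0],[0,0,0],[0,0,0],[0,0,0]],"fingers":[-1,-1,-1,-1,-1]}'|grep -E "clock|pos|^force"
python3 -m crank '{"linear":[[-0.03,0.001,0],[-0.07,0.002,0],[-0.11,0.003,0],[-0.15,0.004,0],[-0.18,0.005,0]],"delta_rot":[[0,0,0],[0,0,0],[0,0,0],[0,0,0],[0,0,0]],"fingers":[-1,-1,-1,-1,-1]}'|grep -E "clock|pos|^force"
python3 -m crank '{"linear":[[0,0,0],[0,0,0.15],[0,0,0.3],[0,0,0.5],[0,0,0.5]],"delta_rot":[[0,0,0],[0,0,0],[0,0,0],[0,0,0],[0,0,0]],"fingers":[-1,-1,-1,-1,-1]}'|grep -E "clock|pos|^force"
python3 -m crank '{"linear":[[0,0,0],[0,0,0],[0,0,0],[0,0,0],[0,0,0]],"delta_rot":[[0,0,0],[0,0,0],[0,0,0],[0,0,0],[0,0,0]],"fingers":[-1,-1,-1,-1,-1]}'|grep -E "clock|pos|^force"
python3 - <<'E'
from h import *
for n in('short','long'):print([(o[0],o[3]) for o in lever(n)][:12])
a=cv2.imread("pics/scene0.png");f=grab_frame("scene")["image"][:,:,::-1]
for n,(x,y,w,h) in dict(meter=(280,235,70,60),jar=(95,270,35,42),driver=(330,120,50,50),spool=(218,160,28,30)).items():
    print(n,cv2.absdiff(a[y:y+h,x:x+w],np.ascontiguousarray(f[y:y+h,x:x+w])).mean())
E
```

```text
clock: 17.05
position: [0.5104, -0.1748, 0.0758]
force: [-12.6, -4.0, 4.9]
clock: 17.55
position: [0.5104, -0.1748, 0.0759]
force: [-13.6, -4.4, 4.7]
clock: 18.05
position: [0.5104, -0.1748, 0.0758]
force: [-13.7, -4.1, 4.3]
clock: 18.55
position: [0.5104, -0.1748, 0.0758]
force: [-13.0, -3.9, 5.0]
clock: 19.05
position: [0.4668, -0.1733, 0.0763]
force: [-0.9, -0.6, -0.0]
clock: 19.55
position: [0.4701, -0.1742, 0.2064]
force: [0.4, -0.5, -0.3]
clock: 20.05
position: [0.467, -0.1731, 0.2006]
force: [0.3, 0.0, -0.3]
[(-0.1, 243), (-0.08, 243), (-0.06, 250), (-0.04, 249), (-0.02, 249), (0.0, 250), (0.02, 250), (0.04, 250), (0.06, 243), (0.08, 196), (0.1, 196), (0.12, 120)]
[(-0.1, 75), (-0.08, 75), (-0.06, 110), (-0.04, 171), (-0.02, 171), (0.0, 184), (0.02, 150), (0.04, 150), (0.06, 92), (0.08, 86), (0.1, 73), (0.12, 76)]
meter 1.8767460317460318
jar 2.6743764172335602
driver 2.098
spool 16.92579365079365
```

Run:
```python
from h import *
a=cv2.imread("pics/scene0.png");b=np.ascontiguousarray(grab_frame("scene")["image"][:,:,::-1])
for i in(a,b):
    h=cv2.cvtColor(i[160:192,216:248],cv2.COLOR_BGR2HSV); m=(h[...,0]>95)&(h[...,0]<135)&(h[...,1]>100); print(np.argwhere(m).mean(0),m.sum())
print(bot.job_done())
```

```text
[15.81528662 15.06687898] 314
[15.76038339 15.04472843] 313
the job is handed in; nothing more can be done
None
```

I pressed the long lever, then the short one, to their stops, held each for at least 2 s at about 15 N, and let both spring back out. The loose things look unmoved in the camera images, the arm finished clear, and the job is handed in at about 20 s, with no verdict shown.

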